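Check-weigh the grinding balls and put them to dry

ROBOT

A 6-joint arm with a two-finger parallel gripper is mounted at the origin on the work surface. World frame = base frame: x ahead of the robot, y to its left, z up, the work surface at z = 0. Lengths are in mm, angles in degrees, forces in N, time in s.
With the tool pointing down it reaches from about 300 to 850 mm from the base axis. Payload 4.2 kg.
Tool frame: the origin (TCP) lies midway between the tips of the shut fingers; the grasp point (between the pads) lies 19 mm behind it (env.grasp_offset is the distance from the TCP to the grasp point, in mm); z points along the fingers, y is the line along which they close (so a half turn about z gives the same grasp; the last joint's range is limited). The gripper opens to 91 mm and grips with 3 to 60 N. Pads are 32 mm wide; open, the fingers measure 118 mm over their backs; the gripper's body (76 mm by 178 mm) begins 60 mm behind the grasp point.
Start: joints at [-73.969, 18.312, 89.639, -0, 72.044, -1.146], TCP at [169.817, -549.368, 213.976] pointing down, gripper open.
Joint ranges: [-177.97, 177.97], [-48.28, 115.42], [12.27, 149.76], [-77.06, 257.06], [2.81, 150.46], [-146.56, 146.56]. Speed limits (degrees/s): [147.25, 147.25, 180, 180, 180, 180].

INTERFACE

Orientations are given as [roll, pitch, yaw] about the fixed x, y, z axes, in that order (R = Rz(yaw) Ry(pitch) Rx(roll)).
In Python, from workcell import env, optics gives the robot as it stands. The module is installed in compiled form; this text tells all that it offers.
- The arm moves only by the tool send_rows, never from a script. Its argument "targets" is a list that holds one entry, the list of rows, each a list of 7 numbers: the turn, a rotation vector about the world's x, y, z scaled (see below), then the shift along the world's x, y, z scaled (see below), then the closure, from -1 (fully open) to 1 (shut). In form: [[[rx, ry, rz, x, y, z, gripper], ...]]. A call has 1 to 12 rows; each row shifts and turns the commanded pose from where the row before left it; what a row does not reach is not made up. The controller multiplies each number of a shift by 0.2 m and each number of a turn by pi/2 rad. A row lasts 1/10 s, in which the tool goes at most 50 mm and 8.59 degrees, less where a joint would pass 70% of its speed; a pose out of reach is approached as far as the arm can. A call with a number of a shift or a turn outside -1 to 1 is refused whole. A call with a gripper value outside its range is refused whole. The fingers move at their own pace and stop on an object; "grip_force" is the grip in N (left out, the last holds). Time passes only in rows, so rows that do not move let the fingers close. It gives the time, the measured TCP pose, the force, the opening and the grip force at its end, in the units of the state.
- env.state(): the state, without advancing time (a new reading comes with each control period).
- optics.grab_frame(name): name is "side" or "top" or "wrist"; returns (picture, depth): 480x640x3 uint8, red, green, blue; 480x640 float32, mm along the optical axis (not along the pixel's ray), 0 where there is no reading.
- optics.camera_info(name): a dict with "camera_matrix" (3x3 intrinsics, pixels), "R" (3x3) and "t" (3): a world point X has camera coordinates R X + t; the wrist camera has in their place "mount" (4x4, takes a point from camera to tool coordinates, whose origin is the TCP and whose axes are the flange's). Camera axes: x right, y down, z forward; pixel columns grow to the right and rows downward; lengths in mm; the calibration is good to about 2 mm. A picture is of the moment at which its call begins: read the wrist's pose just before it. camera_info takes no time and is no camera call.
- env.job_done(): hands the job in; it is judged then, once.
Trained networks look in the newest picture that a camera, given by its name, has taken for a name from the list of things; names that differ only in an ending like _2 or _b are one class to them, and where a whole thing is asked for, a point or a joint stands for the part that bears it (a point fixed in the world has none). Each returns a list of dicts, best first, with "conf" (0 to 1); they miss things now and then, are a little off and sometimes report something else, mostly with a low value. They report only what shows in the picture. A call takes as long as a camera call. They do not tell look-alikes from the thing itself.
- optics.silhouettes(camera, name): "mask" (480x640 bool, what is visible of it) and "at" ([column, row] in pixels, amid what is visible of it).
- optics.place_of(camera, name): "at" ([column, row] in pixels: a listed point, or the origin of a listed thing).
The state is a dict: "time_s": time; "qpos": joint angles; "qvel": joint speeds; "effort": joint torques, N m; "ee_pos": TCP position; "ee_rot": TCP orientation; "force": force on the tool from outside, world axes, zero at the start; "torque": the same for the moment, N m; "gripper_width": finger opening in mm; "gripper_force": force on a finger pad.
Only numpy, scipy, OpenCV 4.12 (cv2) and the standard library are available. Lean on these libraries where they do the work, as an engineer would, in place of code of your own. Each camera call takes 0.05 s, during which the arm holds its last target. There are 200 camera calls.

TASK

Put every ceramic ball from the rack into the mesh basket while it stands on the scale. When all of them are in and you have let go, pick the basket up by its tab and tip it over the tray so that the balls roll out through the spout into the tray. Set the empty basket back upright on the scale's pan, slide the tray along its lane under the drying hood until it is fully home against the back stop, without lifting it out of the lane, and leave the bottle, jar, weight and vial where they stand.

Things in the scene. Friction and masses are not known exactly. Their poses are not given: they have to be found in the camera images.
- ball0: smooth white ceramic grinding ball, 26 mm diameter, 36 g; origin at its centre; starts in one of the six square pockets of the rack (may be absent)
- ball1: smooth white ceramic grinding ball, 26 mm diameter, 36 g; origin at its centre; starts in one of the six square pockets of the rack (may be absent)
- ball2: smooth white ceramic grinding ball, 26 mm diameter, 36 g; origin at its centre; starts in one of the six square pockets of the rack (may be absent)
- ball3: smooth white ceramic grinding ball, 26 mm diameter, 36 g; origin at its centre; starts in one of the six square pockets of the rack (may be absent)
- ball4: smooth white ceramic grinding ball, 26 mm diameter, 36 g; origin at its centre; starts in one of the six square pockets of the rack (may be absent)
- ball5: smooth white ceramic grinding ball, 26 mm diameter, 36 g; origin at its centre; starts in one of the six square pockets of the rack (may be absent)
- rack: fixed grey plastic block 172 (x) x 116 (y) x 20 mm tall with six square pockets 18 mm wide at x -56, 0, +56 and y -28, +28 mm; origin at the centre of its underside; a ball in a pocket has its centre 29 mm above the underside
- basket: loose steel-mesh rinse basket, 180 g, origin at the centre of its underside, z up when level. Floor 3 mm thick, walls 45 mm high; inside x -55 to +75, y -35 to +35 mm. The floor is flat up to x = 30, then a ramp rises at 16 degrees to the spout in the +x wall; two upright vanes narrow it slightly to the spout. Starts on the scale, spout roughly towards the tray
- spout (a point): middle of the outer edge of the basket's spout lip, at x 91, z 16 mm in the basket's frame (axes as the basket's). The spout is an open notch 61 mm wide, sill 16 mm above the underside. Balls start to roll out when the basket is tilted spout down by about 26 degrees; 45 degrees empties it
- basket_tab (a point): grip point on the basket's handle, a flat upright grey tab at its rear: 14 mm thick (along the basket's x), 36 mm wide (y), from z = 30 to 95 mm; this point is on its mid-plane at x -64, z 75 mm in the basket's frame, axes as the basket's
- scale: fixed platform scale; its steel pan, 260 (x) x 240 (y) mm, has its top 36 mm above the table and an upstanding lip 4 mm thick and 10 mm high all round (inside 252 x 232 mm); a display console 45 mm high stands on its +x side. Origin under the centre of the pan, at table height
- tray: loose open steel tray, 350 g, 150 (x) x 120 (y) x 32 mm high, walls 3 mm, floor 6 mm above the table on two smooth plastic skids, standing on the table in the lane of the dryer, with an upright tab handle on its -x side. Origin at the centre of its underside, x along the lane into the hood
- tray_tab (a point): grip point on the tray's handle, a flat upright grey tab 12 mm thick (along the tray's x), 40 mm wide (y), from z = 6 to 72 mm, 31 mm clear of the tray wall; this point is at x -112, z 55 mm in the tray's frame, axes as the tray's
- dryer: fixed drying station, origin on the table in the middle of its lane. The straight lane runs along its x between two guide rails (inner faces at y -66 and +66 mm, 16 mm high, x -260 to +180 mm). A white hood spans it from x = 50 to 190 mm (underside 60, top 115 mm high). Back stop with its face at x = 170 mm: the tray is home with its origin at x = 95 mm
- bottle: amber glass bottle, 48 mm diameter, 100 mm tall; not part of the job; origin at the centre of its underside
- jar: clear jar with black lid, 56 mm diameter, 55 mm tall; not part of the job; origin at the centre of its underside
- weight: steel calibration weight with a neck and knob, 36 mm diameter, 48 mm tall; not part of the job; origin at the centre of its underside
- vial: small amber vial, 24 mm diameter, 45 mm tall; not part of the job; origin at the centre of its underside
Mind the look-alikes: they are no part of the job. Leave any yellow look-alike of the tray alone.

How it is judged:
By the outcome, as a careful person would: the job done as asked, in the order asked, and still so for the second after the job is handed in, with the robot touching nothing.
Of ball0, ball1, ball2, ball3, ball4, ball5 only 3 to 6 are there at a start; the rules pass over those that are not, and their reading is None.
At some moment in a run one of basket, tray may be knocked a few centimetres aside while the robot is not near it.
It also fails if it takes over 210 s, if anything falls off the work surface, if the arm or the gripper's body presses on something with over 40 N, if the wrist force passes 120 N, or if a joint passes its speed limit or range.

## Working session

There is one attempt and no reset: what is moved stays moved. The work goes in short steps, Python scripts to look and compute and a tool call to move; the robot and the scene stay as the last step left them, time stands still between calls to the robot, and variables do not carry over. Pictures are saved under pics/ and viewed, at most 14 in all, crops included, and the job is handed in when it is done.

Besides the shell and the picture viewer there is one more tool, called after ">>>" as name(argument=value, ...), one argument or row to a line, values as JSON. send_rows: Moves the arm, as the interface text tells. Its arguments: {"type":"object","properties":{"targets":{"type":"array"},"grip_force":{"type":"number"}},"required":["targets"]}

```bash
mkdir -p pics
cat > h.py <<'E'
import numpy as np, cv2
from scipy.spatial.transform import Rotation as Ro
from workcell import env, optics
def pose():
    s=env.state(); return np.array(s['ee_pos']),Ro.from_euler('xyz',s['ee_rot'],degrees=True).as_matrix()
def cam(n):
    c=optics.camera_info(n); K=np.array(c['camera_matrix'])
    if n=='wrist':
        p,R=pose(); M=np.array(c['mount']); T=np.eye(4);T[:3,:3]=R;T[:3,3]=p
        W=T@M; return K,W[:3,:3],W[:3,3]
    R=np.array(c['R']);t=np.array(c['t']).ravel(); return K,R.T,-R.T@t
def world(c,uv,d):
    K,R,o=c; uv=np.atleast_2d(uv).astype(float)
    r=np.c_[uv,np.ones(len(uv))]@np.linalg.inv(K).T
    return (r*np.ravel(d)[:,None])@R.T+o
def onz(c,uv,z):
    K,R,o=c; r=R@(np.linalg.inv(K)@np.array([uv[0],uv[1],1.])); return o+r*(z-o[2])/r[2]
def cloud(c,d):
    v,u=np.mgrid[:480,:640]; return world(c,np.c_[u.ravel(),v.ravel()],d.ravel()).reshape(480,640,3)
def save(im,n): cv2.imwrite('pics/'+n,cv2.cvtColor(im,cv2.COLOR_RGB2BGR))
E
python3 - <<'E'
from h import *
for n in('top','side'):
    im,d=optics.grab_frame(n); save(im,n+'0.png'); c=cam(n); P=cloud(c,d); np.savez(n+'0.npz',im=im,d=d,P=P)
    print(n,c[2].round(),c[1].round(2).tolist())
    for k in ['ball0','rack','basket','spout','basket_tab','scale','tray','tray_tab','dryer','bottle','jar','weight','vial']:
        o=[]
        for r in optics.place_of(n,k):
            u,v=np.round(r['at']).astype(int)
            o.append((round(r['conf'],2),int(u),int(v),P[min(max(v,0),479),min(max(u,0),639)].round().tolist()))
        print(k,o)
print(env.state(),env.grasp_offset)
E
```

```text
top [346. -24. 991.] [[0.0, -0.99, 0.15], [-1.0, -0.0, 0.0], [-0.0, -0.15, -0.99]]
ball0 [(0.66, 481, 244, [486.0, -362.0, 41.0]), (0.6, 479, 217, [543.0, -359.0, 44.0]), (0.54, 500, 194, [595.0, -410.0, 35.0]), (0.42, 507, 240, [494.0, -416.0, 42.0]), (0.41, 473, 195, [592.0, -350.0, 39.0])]
rack [(0.8, 486, 219, [543.0, -382.0, 21.0]), (0.71, 260, 148, [701.0, 109.0, 23.0])]
basket [(0.88, 175, 199, [582.0, 287.0, 35.0])]
spout [(0.94, 218, 194, [592.0, 195.0, 38.0])]
basket_tab [(0.77, 127, 191, [574.0, 350.0, 130.0])]
scale [(0.94, 176, 213, [546.0, 276.0, 57.0])]
tray [(0.9, 456, 403, [159.0, -307.0, 7.0]), (0.86, 153, 359, [244.0, 325.0, 7.0]), (0.79, 342, 204, [579.0, -72.0, 8.0])]
tray_tab [(0.86, 197, 372, [227.0, 214.0, 74.0]), (0.8, 438, 356, [259.0, -256.0, 72.0]), (0.74, 337, 248, [472.0, -59.0, 74.0])]
dryer []
bottle [(0.73, 257, 146, [698.0, 113.0, 42.0])]
jar [(0.8, 419, 136, [718.0, -236.0, 53.0]), (0.35, 472, 193, [596.0, -348.0, 41.0])]
weight [(0.55, 258, 268, [433.0, 104.0, 49.0])]
vial [(0.4, 412, 284, [404.0, -223.0, 0.0]), (0.39, 476, 216, [546.0, -354.0, 41.
[... 1144 characters left out ...]
 -235.0, 32.0])]
{'time_s': 1.4, 'qpos': array([-7.39692293e+01,  1.83140673e+01,  8.96370287e+01,  1.14443981e-03,
        7.20424084e+01, -1.14513483e+00]), 'qvel': array([ 0.05483483,  0.02968663,  0.01246173, -0.04678748,  0.04959991,
       -0.0083734 ]), 'effort': array([-9.53242088e-04, -4.12348974e+01, -2.32228035e+01,  7.25248782e-02,
        3.78928415e-02, -1.10717247e-05]), 'ee_pos': array([ 169.82800609, -549.39583263,  213.96756247]), 'ee_rot': array([ 1.79993484e+02, -9.58696969e-04,  1.71755528e+01]), 'force': array([ 1.09390688,  0.63211593, -0.95061486]), 'torque': array([-0.00717463, -0.03106376, -0.00325147]), 'gripper_force': 0.0, 'gripper_width': 91.40248659863771} 18.8
```

View pics/top0.png

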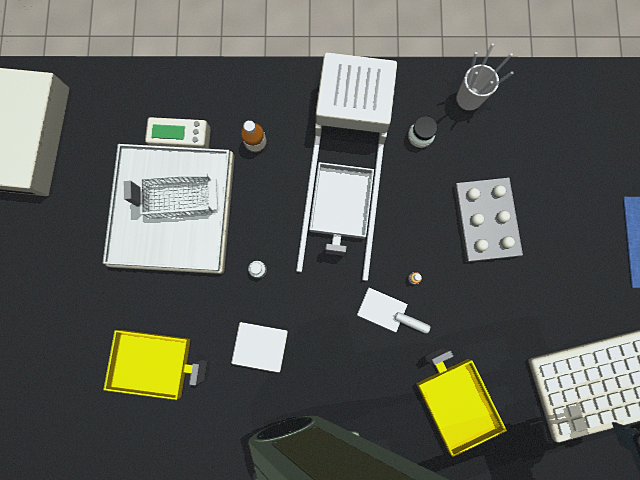

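View pics/side0.png

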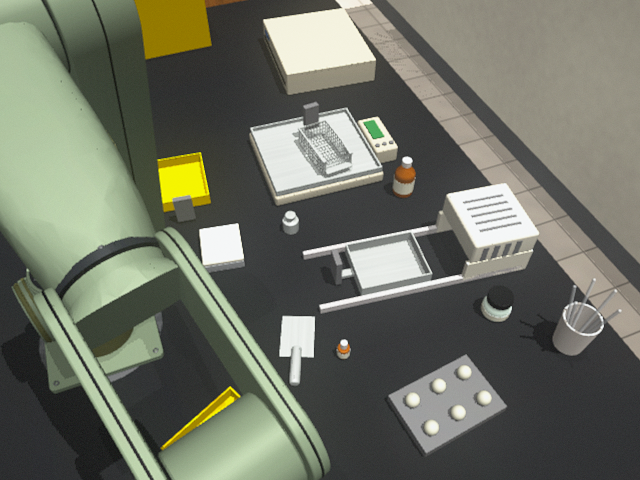

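Tray candidates in the top view are the white one in the lane at (342,204) and yellow look-alikes at (153,359) and (456,403). I choose the white one. All six rack balls (465–515, 190–245) are real. The white rack-like hit at (258,147) is the bottle. There is only one basket, at (175,199).

```bash
cat >> h.py <<'E'
def rect(P,m):
    q=P[m][:,:2].astype(np.float32)
    (c,s,a)=cv2.minAreaRect(q); return np.round(c,1),np.round(s,1),round(a,1)
def inb(P,x,y,z): return (P[...,0]>x[0])&(P[...,0]<x[1])&(P[...,1]>y[0])&(P[...,1]<y[1])&(P[...,2]>z[0])&(P[...,2]<z[1])
E
python3 - <<'E'
from h import *
D=np.load('top0.npz');P=D['P'];im=D['im']
med=cv2.medianBlur
print('rack',rect(P,inb(P,(430,650),(-480,-290),(14,26))), np.median(P[inb(P,(430,650),(-480,-290),(14,26))][:,2]))
print('pan+lip',rect(P,inb(P,(400,720),(150,420),(40,60))))
print('pan z',np.median(P[inb(P,(470,520),(180,400),(20,60))][:,2]))
print('tray rim',rect(P,inb(P,(490,680),(-160,0),(26,40))))
print('tray tab',rect(P,inb(P,(440,500),(-100,-30),(60,90))), P[inb(P,(440,500),(-100,-30),(60,90))].mean(0))
print('hood',rect(P,inb(P,(560,860),(-200,40),(105,125))))
print('rails',rect(P,inb(P,(360,600),(-180,60),(10,22))))
print('b tab',rect(P,inb(P,(520,640),(320,380),(110,140))),P[inb(P,(520,640),(320,380),(122,140))].mean(0))
print('b wall',rect(P,inb(P,(520,660),(190,340),(70,90))))
# balls
for n in('top','side'):
    D=np.load(n+'0.npz');P=D['P']
    m=inb(P,(430,650),(-480,-290),(29,60)).astype(np.uint8)
    k,l=cv2.connectedComponents(m)
    for i in range(1,k):
        q=P[l==i]
        if len(q)>25:
            f=lambda c:np.linalg.norm(q-c,axis=1)-13
            from scipy.optimize import least_squares
            r=least_squares(f,q.mean(0)-[0,0,5],loss='soft_l1'); print(n,len(q),r.x.round(1))
im=np.load('top0.npz')['im']
cr=np.hstack([cv2.resize(im[140:310,100:400],None,fx=1.8,fy=1.8),cv2.resize(im[170:270,440:540],(306,306))[:,:250]])
save(cr,'crop.png'); print(cr.shape)
E
```

```text
rack (array([ 545.2, -388.2]), array([172.9, 118.9]), 6.2) 21.556377016592137
pan+lip (array([579.3, 299.2]), array([241.7, 288.2]), 87.0)
pan z 36.01371073812436
tray rim (array([584.6, -71. ]), array([120. , 151.6]), 82.7)
tray tab (array([473.2, -56.7]), array([39.8, 12.4]), 82.9) [472.62478346 -56.37247207  71.82202344]
hood (array([795.9, -97.9]), array([153.8, 138.7]), 82.9)
rails (array([514.8, -62.2]), array([152.2, 189.4]), 82.7)
b tab (array([576.4, 348.8]), array([36.8, 15.4]), 5.4) [575.561623   348.1564174  130.06789943]
b wall (array([583.1, 274.4]), array([ 78.7, 136.9]), 4.2)
top 119 [ 603.9 -409.9   30.2]
top 116 [ 597.3 -354.7   30.1]
top 117 [ 548.3 -416.4   29.9]
top 117 [ 541.9 -360.7   30.1]
top 123 [ 492.4 -423.2   30.4]
top 122 [ 486.1 -367.3   30. ]
side 159 [ 599.1 -350.9   29.8]
side 165 [ 543.2 -356.9   29.6]
side 171 [ 605.2 -406.5   29.3]
side 167 [ 487.4 -362.9   29.3]
side 178 [ 549.6 -412.6   29.7]
side 187 [ 493.7 -418.7   29.9]
(306, 790, 3)
```

View pics/crop.png

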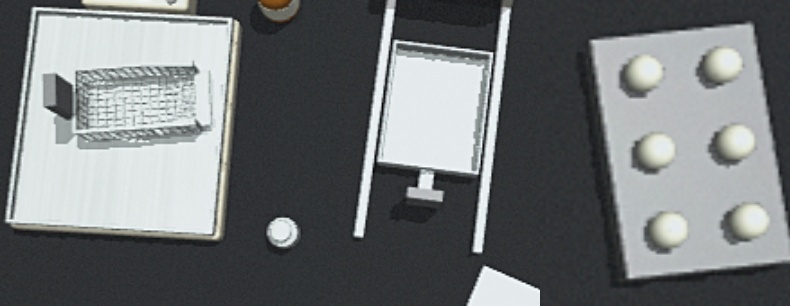

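The crop confirms the white tray in the lane, the basket on the scale, and six balls. Next I move over the first ball, aligning yaw with the rack and basket.

>>> send_rows(
  targets=[
    [[0, 0, -0.065, 0.18, 0.071, -0.075, 0], [0, 0, -0.064, 0.18, 0.071, -0.075, 0], [0, 0, 0, 0.18, 0.071, -0.075, 0], [0, 0, 0, 0.18, 0.071, -0.075, 0], [0, 0, 0, 0.18, 0.071, -0.075, 0], [0, 0, 0, 0.18, 0.071, -0.075, 0], [0, 0, 0, 0.18, 0.071, -0.075, 0], [0, 0, 0, 0.18, 0.071, -0.075, 0], [0, 0, 0, 0.18, 0.071, -0.075, 0], [0, 0, 0, 0, 0, 0, 0]],
  ],
  grip_force=20,
)

```text
time_s: 2.4
ee_pos: [497.0, -418.7, 76.4]
ee_rot: [-179.8, 0.0, 5.8]
force: [-0.8, -0.1, -0.9]
gripper_width: 45.9
gripper_force: 0.0
```

Run:
```python
from h import *
from scipy.optimize import least_squares
c=cam('wrist'); print(pose()[0].round(1)); im,d=optics.grab_frame('wrist'); print(pose()[0].round(1)); save(im,'w1.png')
P=cloud(c,d); m=(inb(P,(430,660),(-480,-290),(29,50))&(d>0)).astype(np.uint8)
k,l=cv2.connectedComponents(m)
for i in range(1,k):
    q=P[l==i]
    if len(q)>100:
        r=least_squares(lambda c:np.linalg.norm(q-c,axis=1)-13,q.mean(0)-[0,0,5],loss='soft_l1'); print(len(q),r.x.round(1))
print('top z',np.median(P[inb(P,(430,660),(-480,-290),(14,26))&(d>0)][:,2]))
```

```text
[ 497.  -418.7   76.4]
[ 495.1 -420.    77.5]
2106 [ 604.7 -403.9   28.8]
2143 [ 598.4 -348.2   28.8]
1707 [ 542.8 -354.5   28.8]
1677 [ 549.1 -410.2   28.8]
1367 [ 487.  -360.8   28.8]
1405 [ 493.4 -416.5   28.7]
top z 20.444879604204147
```

View pics/w1.png

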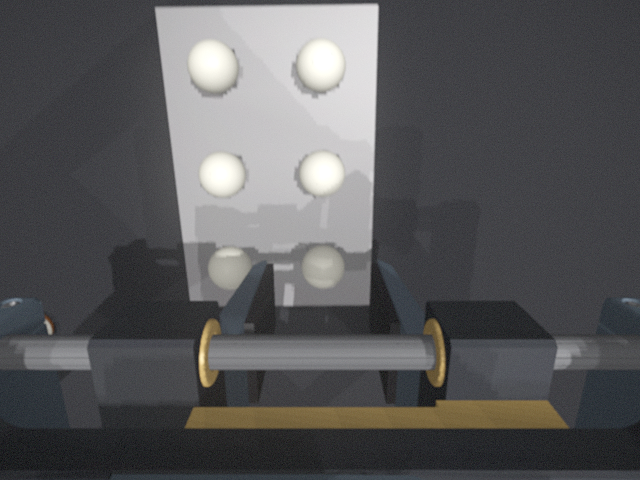

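The wrist view shows ball D at (323,267) between the open fingers, and the wrist, top and side cameras agree within 3 mm. I go down, grip and lift.

>>> send_rows(
  targets=[
    [[0, 0, 0, 0, 0.01, -0.14, 0], [0, 0, 0, 0, 0, -0.11, 0], [0, 0, 0, 0, 0, -0.03, 0], [0, 0, 0, 0, 0, 0, 0], [0, 0, 0, 0, 0, 0, 1], [0, 0, 0, 0, 0, 0, 1], [0, 0, 0, 0, 0, 0, 1], [0, 0, 0, 0, 0, 0, 1]],
  ],
)

```text
time_s: 3.25
ee_pos: [494.1, -419.6, 24.0]
ee_rot: [180.0, -0.1, 5.6]
force: [-0.4, 1.1, 4.2]
gripper_width: 24.5
gripper_force: 20.0
```

>>> send_rows(
  targets=[
    [[0, 0, 0, 0, 0, 0.1, 1], [0, 0, 0, 0, 0, 0.2, 1], [0, 0, 0, 0.02, 0.1, 0.1, 1]],
  ],
)

```text
time_s: 3.55
ee_pos: [498.9, -402.4, 106.1]
ee_rot: [179.7, -0.2, 5.5]
force: [1.1, 0.1, -0.5]
gripper_width: 24.9
gripper_force: 20.0
```

>>> send_rows(
  targets=[
    [[0, 0, 0, 0.028, 0.23, 0, 1], [0, 0, 0, 0.028, 0.23, 0, 1], [0, 0, 0, 0.028, 0.23, 0, 1], [0, 0, 0, 0.028, 0.23, 0, 1], [0, 0, 0, 0.028, 0.23, 0, 1], [0, 0, 0, 0.028, 0.23, 0, 1], [0, 0, 0, 0.028, 0.23, 0, 1], [0, 0, 0, 0.028, 0.23, 0, 1], [0, 0, 0, 0.028, 0.23, 0, 1], [0, 0, 0, 0.028, 0.23, 0, 1], [0, 0, 0, 0.028, 0.2, 0, 1], [0, 0, 0, 0.028, 0.1, 0, 1]],
  ],
)

```text
time_s: 4.75
ee_pos: [565.2, 123.7, 103.3]
ee_rot: [-180.0, -0.1, 5.7]
force: [0.0, -0.9, -0.3]
gripper_width: 24.6
gripper_force: 20.0
```

```bash
cat >> h.py <<'E'
def look(bx=(400,720),by=(150,420),n='top'):
    c=cam(n); im,d=optics.grab_frame(n); P=cloud(c,d)
    P[d<=0]=-999; return im,d,P
def check():
    "basket tab/spout + tray, from nets"
    im,d,P=look(); c=cam('top')
    for k,z in(('basket_tab',130),('spout',52),('tray_tab',72),('tray',0)):
        print(k,[(round(r['conf'],2),onz(c,r['at'],z)[:2].round().tolist()) for r in optics.place_of('top',k)])
    m=inb(P,(440,700),(165,410),(122,140)); print('tab top',P[m].mean(0).round(1) if m.any() else None, m.sum())
    m=inb(P,(440,700),(165,410),(70,90)); print('wall',rect(P,m) if m.sum()>9 else None)
    m=inb(P,(400,700),(-160,10),(62,80)); print('ttab',P[m].mean(0).round(1) if m.any() else None, m.sum())
    print('tcp',pose()[0].round(1),env.state()['gripper_width'])
E
python3 -c "
from h import *
check()
import numpy as np
im,d,P=look(); 
m=inb(P,(440,720),(150,420),(33,39));print('pan',rect(P,m))"
```

```text
basket_tab [(0.57, [570.0, 345.0])]
spout []
tray_tab [(0.8, [264.0, -259.0]), (0.63, [476.0, -63.0])]
tray [(0.84, [155.0, -303.0]), (0.82, [582.0, -77.0])]
tab top [575.7 348.4 129.8] 167
wall (array([606.9, 316.8]), array([ 44.6, 117.3]), 33.1)
ttab [472.7 -56.5  72.4] 127
tcp [564.7 119.6 102.9] 24.611139711353015
pan (array([566.3, 340.5]), array([153.7, 257.3]), 86.8)
```

>>> send_rows(
  targets=[
    [[0, 0, 0, 0.021, 0.21, 0, 1], [0, 0, 0, 0.021, 0.21, 0, 1], [0, 0, 0, 0.021, 0.21, 0, 1], [0, 0, 0, 0.021, 0.21, 0, 1], [0, 0, 0, 0, 0, -0.1, 1], [0, 0, 0, 0, 0, -0.1, 1], [0, 0, 0, 0, 0, 0, 1], [0, 0, 0, 0, 0, 0, 0.2], [0, 0, 0, 0, 0, 0, 0.2], [0, 0, 0, 0, 0, 0.1, 0.1], [0, 0, 0, 0, 0, 0.15, 0]],
  ],
)

```text
time_s: 6.15
ee_pos: [581.3, 287.5, 113.1]
ee_rot: [179.9, 0.1, 5.5]
force: [0.4, -0.2, 0.5]
gripper_width: 45.0
gripper_force: 0.0
```

Run:
```python
from h import *
c=cam('wrist');im,d=optics.grab_frame('wrist');save(im,'w2.png');print(pose()[0])
print([(r['conf'],r['at']) for r in optics.place_of('wrist','ball0')])
```

```text
[584.88624677 289.21645713 120.10502831]
[(0.75, [322.0, 252.5])]
```

View pics/w2.png

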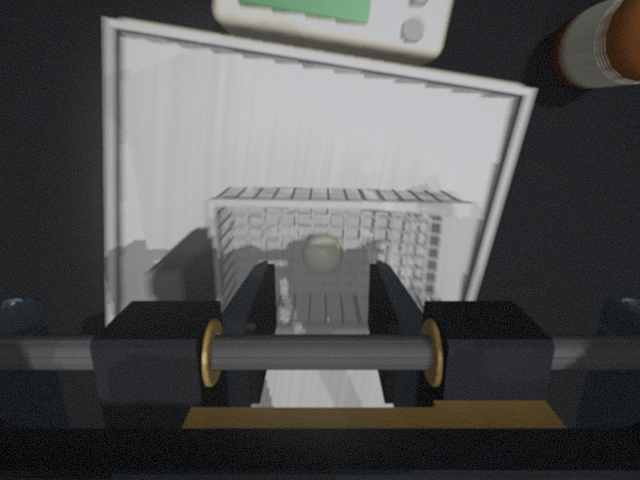

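Ball 1 is in the basket, at (322,252) in the wrist view. I go for ball 2.

>>> send_rows(
  targets=[
    [[0, 0, 0, -0.011, -0.234, 0, 0], [0, 0, 0, -0.011, -0.234, 0, 0], [0, 0, 0, -0.011, -0.234, 0, 0], [0, 0, 0, -0.011, -0.234, 0, 0], [0, 0, 0, -0.011, -0.234, 0, 0], [0, 0, 0, -0.011, -0.234, 0, 0], [0, 0, 0, -0.011, -0.234, 0, 0], [0, 0, 0, -0.011, -0.234, 0, 0], [0, 0, 0, -0.011, -0.234, 0, 0], [0, 0, 0, -0.011, -0.234, 0, 0], [0, 0, 0, -0.011, -0.234, 0, 0], [0, 0, 0, -0.011, -0.234, 0, 0]],
  ],
)

```text
time_s: 7.45
ee_pos: [555.0, -275.6, 113.7]
ee_rot: [179.9, -0.1, 5.5]
force: [1.4, 1.3, -0.3]
gripper_width: 45.5
gripper_force: 0.0
```

>>> send_rows(
  targets=[
    [[0, 0, 0, -0.011, -0.234, 0, 0], [0, 0, 0, -0.011, -0.234, 0, 0], [0, 0, 0, -0.011, -0.234, 0, 0], [0, 0, 0, 0, 0, -0.15, 0], [0, 0, 0, 0, 0, -0.2, 0], [0, 0, 0, 0, 0, -0.105, 0], [0, 0, 0, 0, 0, 0, 0], [0, 0, 0, 0, 0, 0, 0], [0, 0, 0, 0, 0, 0, 1], [0, 0, 0, 0, 0, 0, 1], [0, 0, 0, 0, 0, 0, 1], [0, 0, 0, 0, 0, 0, 1]],
  ],
)

```text
time_s: 8.65
ee_pos: [548.8, -413.3, 22.1]
ee_rot: [-180.0, 0.0, 5.6]
force: [0.6, 1.2, 2.0]
gripper_width: 24.9
gripper_force: 20.0
```

>>> send_rows(
  targets=[
    [[0, 0, 0, 0, 0, 0.1, 1], [0, 0, 0, 0, 0, 0.2, 1], [0, 0, 0, 0, 0, 0.1, 1], [0, 0, 0, 0.011, 0.24, 0, 1], [0, 0, 0, 0.011, 0.24, 0, 1], [0, 0, 0, 0.011, 0.24, 0, 1], [0, 0, 0, 0.011, 0.24, 0, 1], [0, 0, 0, 0.011, 0.24, 0, 1], [0, 0, 0, 0.011, 0.24, 0, 1], [0, 0, 0, 0.011, 0.24, 0, 1], [0, 0, 0, 0.011, 0.24, 0, 1], [0, 0, 0, 0.011, 0.24, 0, 1]],
  ],
)

```text
time_s: 9.85
ee_pos: [568.5, 20.3, 102.2]
ee_rot: [180.0, -0.0, 5.6]
force: [1.4, 0.7, -0.4]
gripper_width: 24.1
gripper_force: 20.0
```

```bash
python3 -c "
from h import *
check()"
```

```text
basket_tab [(0.88, [571.0, 344.0])]
spout [(0.8, [588.0, 193.0])]
tray_tab [(0.67, [224.0, 217.0]), (0.61, [472.0, -64.0]), (0.56, [261.0, -260.0])]
tray [(0.9, [242.0, 327.0]), (0.71, [155.0, -304.0]), (0.59, [583.0, -69.0])]
tab top [575.8 348.3 129.9] 168
wall (array([582.5, 280.8]), array([ 78.6, 150. ]), 4.4)
ttab [471.5 -66.5  72.2] 63
tcp [568.6  18.2 102. ] 24.61360256809987
```

>>> send_rows(
  targets=[
    [[0, 0, 0, 0.011, 0.232, 0, 1], [0, 0, 0, 0.011, 0.232, 0, 1], [0, 0, 0, 0.011, 0.232, 0, 1], [0, 0, 0, 0.011, 0.232, 0, 1], [0, 0, 0, 0.011, 0.232, 0, 1], [0, 0, 0, 0.011, 0.232, 0, 1], [0, 0, 0, 0, 0, -0.1, 1], [0, 0, 0, 0, 0, -0.07, 1], [0, 0, 0, 0, 0, 0, 1], [0, 0, 0, 0, 0, 0, 0.2], [0, 0, 0, 0, 0, 0, 0.2], [0, 0, 0, 0, 0, 0.12, 0.1]],
  ],
)

```text
time_s: 11.3
ee_pos: [579.8, 294.3, 88.9]
ee_rot: [179.8, 0.4, 5.5]
force: [0.2, -0.7, 0.6]
gripper_width: 40.4
gripper_force: 0.0
```

>>> send_rows(
  targets=[
    [[0, 0, 0, 0, 0, 0.1, 0], [0, 0, 0, 0.008, -0.234, 0, 0], [0, 0, 0, 0.008, -0.234, 0, 0], [0, 0, 0, 0.008, -0.234, 0, 0], [0, 0, 0, 0.008, -0.234, 0, 0], [0, 0, 0, 0.008, -0.234, 0, 0], [0, 0, 0, 0.008, -0.234, 0, 0], [0, 0, 0, 0.008, -0.234, 0, 0], [0, 0, 0, 0.008, -0.234, 0, 0], [0, 0, 0, 0.008, -0.234, 0, 0], [0, 0, 0, 0.008, -0.234, 0, 0], [0, 0, 0, 0.008, -0.234, 0, 0]],
  ],
)

```text
time_s: 12.5
ee_pos: [598.5, -220.8, 112.2]
ee_rot: [180.0, 0.0, 5.5]
force: [0.9, 0.4, 0.6]
gripper_width: 45.8
gripper_force: 0.0
```

>>> send_rows(
  targets=[
    [[0, 0, 0, 0.008, -0.234, 0, 0], [0, 0, 0, 0.008, -0.234, 0, 0], [0, 0, 0, 0.008, -0.234, 0, 0], [0, 0, 0, 0, -0.234, 0, 0], [0, 0, 0, 0, 0, 0, 0]],
  ],
)

```text
time_s: 13.0
ee_pos: [602.4, -412.3, 111.4]
ee_rot: [179.8, -0.0, 5.2]
force: [-0.0, -0.2, -0.8]
gripper_width: 45.5
gripper_force: 0.0
```

>>> send_rows(
  targets=[
    [[0, 0, 0, 0, 0, -0.15, 0], [0, 0, 0, 0, -0.004, -0.2, 0], [0, 0, 0, 0, 0, -0.1, 0], [0, 0, 0, 0, 0, 0, 0], [0, 0, 0, 0, 0, 0, 0], [0, 0, 0, 0, 0, 0, 1], [0, 0, 0, 0, 0, 0, 1], [0, 0, 0, 0, 0, 0, 1], [0, 0, 0, 0, 0, 0, 1]],
  ],
)

```text
time_s: 13.9
ee_pos: [604.2, -406.3, 22.2]
ee_rot: [180.0, -0.0, 5.6]
force: [-0.5, -1.7, 0.2]
gripper_width: 24.6
gripper_force: 20.0
```

>>> send_rows(
  targets=[
    [[0, 0, 0, 0, 0, 0.1, 1], [0, 0, 0, 0, 0, 0.2, 1], [0, 0, 0, 0, 0, 0.1, 1], [0, 0, 0, -0.008, 0.24, 0, 1], [0, 0, 0, -0.008, 0.24, 0, 1], [0, 0, 0, -0.008, 0.24, 0, 1], [0, 0, 0, -0.008, 0.24, 0, 1], [0, 0, 0, -0.008, 0.24, 0, 1], [0, 0, 0, -0.008, 0.24, 0, 1], [0, 0, 0, -0.008, 0.24, 0, 1], [0, 0, 0, -0.008, 0.24, 0, 1], [0, 0, 0, -0.008, 0.24, 0, 1]],
  ],
)

```text
time_s: 15.1
ee_pos: [589.4, 28.0, 102.1]
ee_rot: [-180.0, -0.0, 5.6]
force: [0.8, 1.2, 0.4]
gripper_width: 24.5
gripper_force: 20.0
```

```bash
python3 -c "
from h import *
check()
print([r['at'] for r in optics.place_of('top','ball0')])"
```

```text
basket_tab [(0.67, [569.0, 347.0]), (0.3, [562.0, -321.0])]
spout [(0.69, [585.0, 197.0]), (0.45, [579.0, 287.0])]
tray_tab [(0.96, [261.0, -258.0]), (0.73, [471.0, -61.0])]
tray [(0.69, [154.0, -311.0]), (0.57, [241.0, 332.0])]
tab top [575.7 348.4 129.8] 168
wall (array([582.3, 281.4]), array([ 78.1, 151.7]), 4.6)
ttab [472.8 -57.6  72.2] 120
tcp [589.8  25.9 102. ] 24.121904156405428
[[159.5, 185.7], [472.3, 194.2], [480.0, 246.0], [475.1, 216.3], [171.8, 197.4]]
```

>>> send_rows(
  targets=[
    [[0, 0, 0, -0.0065, 0.208, 0, 1], [0, 0, 0, -0.0065, 0.208, 0, 1], [0, 0, 0, -0.0065, 0.208, 0, 1], [0, 0, 0, -0.0065, 0.208, 0, 1], [0, 0, 0, -0.0065, 0.208, 0, 1], [0, 0, 0, -0.0065, 0.208, 0, 1], [0, 0, 0, 0, 0, -0.1, 1], [0, 0, 0, 0, 0, -0.06, 1], [0, 0, 0, 0, 0, 0, 1], [0, 0, 0, 0, 0, 0, 0.2], [0, 0, 0, 0, 0, 0, 0.2], [0, 0, 0, 0, 0, 0.12, 0.1]],
  ],
)

```text
time_s: 16.6
ee_pos: [580.1, 273.7, 91.3]
ee_rot: [179.9, 0.4, 5.5]
force: [-0.6, 0.1, -0.1]
gripper_width: 39.7
gripper_force: 0.0
```

>>> send_rows(
  targets=[
    [[0, 0, 0, 0, 0, 0.09, 0], [0, 0, 0, -0.034, -0.228, 0, 0], [0, 0, 0, -0.034, -0.228, 0, 0], [0, 0, 0, -0.034, -0.228, 0, 0], [0, 0, 0, -0.034, -0.228, 0, 0], [0, 0, 0, -0.034, -0.228, 0, 0], [0, 0, 0, -0.034, -0.228, 0, 0], [0, 0, 0, -0.034, -0.228, 0, 0], [0, 0, 0, -0.034, -0.228, 0, 0], [0, 0, 0, -0.034, -0.228, 0, 0], [0, 0, 0, -0.034, -0.228, 0, 0], [0, 0, 0, -0.034, -0.228, 0, 0]],
  ],
)

```text
time_s: 17.8
ee_pos: [506.5, -228.4, 112.6]
ee_rot: [180.0, -0.1, 5.5]
force: [1.2, 0.2, -0.7]
gripper_width: 45.4
gripper_force: 0.0
```

>>> send_rows(
  targets=[
    [[0, 0, 0, -0.034, -0.228, 0, 0], [0, 0, 0, -0.034, -0.228, 0, 0], [0, 0, 0, -0.034, -0.228, 0, 0], [0, 0, 0, 0, 0, -0.15, 0], [0, 0, 0, 0, 0, -0.2, 0], [0, 0, 0, 0, 0, -0.1, 0], [0, 0, 0, 0, 0, 0, 0], [0, 0, 0, 0, 0, 0, 0], [0, 0, 0, 0, 0, 0, 1], [0, 0, 0, 0, 0, 0, 1], [0, 0, 0, 0, 0, 0, 1], [0, 0, 0, 0, 0, 0, 1]],
  ],
)

```text
time_s: 19.0
ee_pos: [487.0, -363.1, 22.3]
ee_rot: [179.9, -0.0, 5.6]
force: [0.1, -1.6, 0.6]
gripper_width: 24.5
gripper_force: 20.0
```

>>> send_rows(
  targets=[
    [[0, 0, 0, 0, 0, 0.1, 1], [0, 0, 0, 0, 0, 0.2, 1], [0, 0, 0, 0, 0, 0.1, 1], [0, 0, 0, 0.034, 0.23, 0, 1], [0, 0, 0, 0.034, 0.23, 0, 1], [0, 0, 0, 0.034, 0.23, 0, 1], [0, 0, 0, 0.034, 0.23, 0, 1], [0, 0, 0, 0.034, 0.23, 0, 1], [0, 0, 0, 0.034, 0.23, 0, 1], [0, 0, 0, 0.034, 0.23, 0, 1], [0, 0, 0, 0.034, 0.23, 0, 1], [0, 0, 0, 0.034, 0.23, 0, 1]],
  ],
)

```text
time_s: 20.2
ee_pos: [547.8, 53.3, 102.0]
ee_rot: [-180.0, 0.0, 5.6]
force: [1.0, -0.6, -0.6]
gripper_width: 24.7
gripper_force: 20.0
```

```bash
python3 -c "
from h import *
check()
print([r['at'] for r in optics.place_of('top','ball0')])"
```

```text
basket_tab [(0.94, [567.0, 345.0])]
spout [(0.54, [578.0, 278.0]), (0.27, [603.0, 314.0])]
tray_tab [(0.68, [266.0, -261.0]), (0.57, [476.0, -56.0])]
tray [(0.95, [579.0, -71.0]), (0.85, [152.0, -308.0]), (0.67, [240.0, 333.0])]
tab top [575.8 348.1 130. ] 171
wall (array([581.9, 288.1]), array([ 78.8, 136.1]), 4.2)
ttab [472.7 -56.8  72.3] 127
tcp [547.6  51.1 101.8] 24.861233760232682
[[171.0, 195.9], [476.9, 216.3], [471.1, 195.0], [157.5, 185.6], [186.1, 196.6]]
```

>>> send_rows(
  targets=[
    [[0, 0, 0, 0.0225, 0.204, 0, 1], [0, 0, 0, 0.0225, 0.204, 0, 1], [0, 0, 0, 0.0225, 0.204, 0, 1], [0, 0, 0, 0.0225, 0.204, 0, 1], [0, 0, 0, 0.0225, 0.204, 0, 1], [0, 0, 0, 0.0225, 0.204, 0, 1], [0, 0, 0, 0, 0, -0.1, 1], [0, 0, 0, 0, 0, -0.06, 1], [0, 0, 0, 0, 0, 0, 1], [0, 0, 0, 0, 0, 0, 0.2], [0, 0, 0, 0, 0, 0, 0.2], [0, 0, 0, 0, 0, 0.12, 0.1]],
  ],
)

```text
time_s: 21.7
ee_pos: [573.1, 293.8, 91.1]
ee_rot: [179.8, 0.4, 5.5]
force: [0.2, 0.5, 0.3]
gripper_width: 40.1
gripper_force: 0.0
```

>>> send_rows(
  targets=[
    [[0, 0, 0, 0, 0, 0.09, 0], [0, 0, 0, -0.0116, -0.233, 0, 0], [0, 0, 0, -0.0116, -0.233, 0, 0], [0, 0, 0, -0.0116, -0.233, 0, 0], [0, 0, 0, -0.0116, -0.233, 0, 0], [0, 0, 0, -0.0116, -0.233, 0, 0], [0, 0, 0, -0.0116, -0.233, 0, 0], [0, 0, 0, -0.0116, -0.233, 0, 0], [0, 0, 0, -0.0116, -0.233, 0, 0], [0, 0, 0, -0.0116, -0.233, 0, 0], [0, 0, 0, -0.0116, -0.233, 0, 0], [0, 0, 0, -0.0116, -0.233, 0, 0]],
  ],
)

```text
time_s: 22.9
ee_pos: [548.7, -219.2, 112.4]
ee_rot: [180.0, -0.0, 5.5]
force: [0.1, 0.1, 0.3]
gripper_width: 45.7
gripper_force: 0.0
```

>>> send_rows(
  targets=[
    [[0, 0, 0, -0.0116, -0.233, 0, 0], [0, 0, 0, -0.0116, -0.233, 0, 0], [0, 0, 0, -0.0116, -0.233, 0, 0], [0, 0, 0, 0, 0, -0.15, 0], [0, 0, 0, 0, 0, -0.2, 0], [0, 0, 0, 0, 0, -0.1, 0], [0, 0, 0, 0, 0, 0, 0], [0, 0, 0, 0, 0, 0, 0], [0, 0, 0, 0, 0, 0, 1], [0, 0, 0, 0, 0, 0, 1], [0, 0, 0, 0, 0, 0, 1], [0, 0, 0, 0, 0, 0, 1]],
  ],
)

```text
time_s: 24.1
ee_pos: [542.6, -356.8, 22.3]
ee_rot: [179.9, -0.0, 5.6]
force: [-0.1, -0.7, 0.9]
gripper_width: 24.6
gripper_force: 20.0
```

>>> send_rows(
  targets=[
    [[0, 0, 0, 0, 0, 0.1, 1], [0, 0, 0, 0, 0, 0.2, 1], [0, 0, 0, 0, 0, 0.1, 1], [0, 0, 0, 0.013, 0.23, 0, 1], [0, 0, 0, 0.013, 0.23, 0, 1], [0, 0, 0, 0.013, 0.23, 0, 1], [0, 0, 0, 0.013, 0.23, 0, 1], [0, 0, 0, 0.013, 0.23, 0, 1], [0, 0, 0, 0.013, 0.23, 0, 1], [0, 0, 0, 0.013, 0.23, 0, 1], [0, 0, 0, 0.013, 0.23, 0, 1], [0, 0, 0, 0.013, 0.23, 0, 1]],
  ],
)

```text
time_s: 25.3
ee_pos: [565.6, 59.7, 102.0]
ee_rot: [-180.0, 0.0, 5.6]
force: [0.8, -0.3, -0.2]
gripper_width: 24.7
gripper_force: 20.0
```

```bash
python3 -c "
from h import *
check()
print([r['at'] for r in optics.place_of('top','ball0')])"
```

```text
basket_tab [(0.59, [570.0, 346.0])]
spout []
tray_tab [(0.96, [260.0, -261.0]), (0.58, [473.0, -58.0])]
tray [(0.67, [239.0, 327.0]), (0.65, [584.0, -73.0]), (0.63, [155.0, -309.0])]
tab top [575.5 348.3 129.8] 166
wall (array([581.3, 294.4]), array([ 79. , 123.6]), 4.1)
ttab [472.7 -56.6  72.3] 128
tcp [565.6  57.5 101.8] 24.3399726970977
[[473.0, 197.8], [186.4, 197.7], [160.0, 187.9], [170.9, 194.7], [163.3, 207.9]]
```

>>> send_rows(
  targets=[
    [[0, 0, 0, 0.012, 0.221, 0, 1], [0, 0, 0, 0.012, 0.221, 0, 1], [0, 0, 0, 0.012, 0.221, 0, 1], [0, 0, 0, 0.012, 0.221, 0, 1], [0, 0, 0, 0.012, 0.221, 0, 1], [0, 0, 0, 0, 0, -0.1, 1], [0, 0, 0, 0, 0, -0.05, 1], [0, 0, 0, 0, 0, 0, 1], [0, 0, 0, 0, 0, 0, 0.2], [0, 0, 0, 0, 0, 0, 0.2], [0, 0, 0, 0, 0, 0.1, 0.1], [0, 0, 0, 0, 0, 0.1, 0.0]],
  ],
)

```text
time_s: 26.8
ee_pos: [578.1, 277.8, 112.9]
ee_rot: [180.0, 0.0, 5.5]
force: [0.1, 0.2, 0.3]
gripper_width: 44.8
gripper_force: 0.0
```

>>> send_rows(
  targets=[
    [[0, 0, 0, 0.00725, -0.2245, 0, 0], [0, 0, 0, 0.00725, -0.2245, 0, 0], [0, 0, 0, 0.00725, -0.2245, 0, 0], [0, 0, 0, 0.00725, -0.2245, 0, 0], [0, 0, 0, 0.00725, -0.2245, 0, 0], [0, 0, 0, 0.00725, -0.2245, 0, 0], [0, 0, 0, 0.00725, -0.2245, 0, 0], [0, 0, 0, 0.00725, -0.2245, 0, 0], [0, 0, 0, 0.00725, -0.2245, 0, 0], [0, 0, 0, 0.00725, -0.2245, 0, 0], [0, 0, 0, 0.00725, -0.2245, 0, 0]],
  ],
)

```text
time_s: 27.9
ee_pos: [593.8, -217.9, 113.3]
ee_rot: [179.9, -0.1, 5.5]
force: [0.9, 1.2, 0.2]
gripper_width: 45.3
gripper_force: 0.0
```

>>> send_rows(
  targets=[
    [[0, 0, 0, 0.00725, -0.2245, 0, 0], [0, 0, 0, 0.00725, -0.2245, 0, 0], [0, 0, 0, 0.00725, -0.2245, 0, 0], [0, 0, 0, 0, 0, -0.15, 0], [0, 0, 0, 0, 0, -0.2, 0], [0, 0, 0, 0, 0, -0.1, 0], [0, 0, 0, 0, 0, 0, 0], [0, 0, 0, 0, 0, 0, 0], [0, 0, 0, 0, 0, 0, 1], [0, 0, 0, 0, 0, 0, 1], [0, 0, 0, 0, 0, 0, 1], [0, 0, 0, 0, 0, 0, 1]],
  ],
)

```text
time_s: 29.1
ee_pos: [598.4, -350.5, 22.4]
ee_rot: [179.9, -0.0, 5.6]
force: [-0.5, -1.6, 1.9]
gripper_width: 24.5
gripper_force: 20.0
```

>>> send_rows(
  targets=[
    [[0, 0, 0, 0, 0, 0.1, 1], [0, 0, 0, 0, 0, 0.2, 1], [0, 0, 0, 0, 0, 0.1, 1], [0, 0, 0, -0.008, 0.23, 0, 1], [0, 0, 0, -0.008, 0.23, 0, 1], [0, 0, 0, -0.008, 0.23, 0, 1], [0, 0, 0, -0.008, 0.23, 0, 1], [0, 0, 0, -0.008, 0.23, 0, 1], [0, 0, 0, -0.008, 0.23, 0, 1], [0, 0, 0, -0.008, 0.23, 0, 1], [0, 0, 0, -0.008, 0.23, 0, 1], [0, 0, 0, -0.008, 0.23, 0, 1]],
  ],
)

```text
time_s: 30.3
ee_pos: [583.3, 66.1, 102.1]
ee_rot: [-180.0, 0.0, 5.6]
force: [0.6, 0.9, -0.7]
gripper_width: 24.7
gripper_force: 20.0
```

```bash
python3 -c "
from h import *
check()
print([r['at'] for r in optics.place_of('top','ball0')])
im,d,P=look()
save(cv2.resize(im[100:300,80:400],None,fx=2,fy=2),'t5.png')"
```

```text
basket_tab [(0.62, [569.0, 346.0])]
spout []
tray_tab [(0.78, [471.0, -56.0]), (0.57, [260.0, -255.0]), (0.54, [583.0, 284.0])]
tray [(0.96, [583.0, -70.0]), (0.73, [157.0, -305.0]), (0.59, [240.0, 328.0])]
tab top [575.9 348.3 129.9] 169
wall (array([580.6, 301.3]), array([ 78.3, 109.6]), 4.8)
ttab [472.6 -56.7  72. ] 130
tcp [583.7  63.9 101.9] 24.335467877750418
[[163.1, 209.1], [187.0, 194.9], [159.2, 188.4], [176.7, 205.1], [170.0, 192.0]]
```

View pics/t5.png

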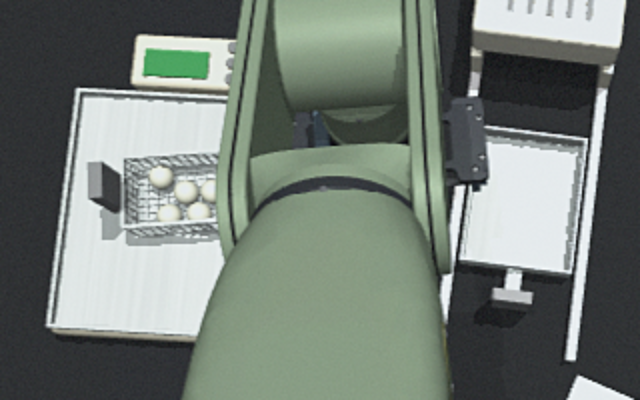

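Five balls are in the basket. I drop the sixth in the free spot at the far-side wall.

>>> send_rows(
  targets=[
    [[0, 0, 0, 0.01, 0.214, 0, 1], [0, 0, 0, 0.01, 0.214, 0, 1], [0, 0, 0, 0.01, 0.214, 0, 1], [0, 0, 0, 0.01, 0.214, 0, 1], [0, 0, 0, 0.01, 0.214, 0, 1], [0, 0, 0, 0, 0, -0.1, 1], [0, 0, 0, 0, 0, -0.05, 1], [0, 0, 0, 0, 0, 0, 1], [0, 0, 0, 0, 0, 0, 0.2], [0, 0, 0, 0, 0, 0, 0.2], [0, 0, 0, 0, 0, 0.1, 0.1], [0, 0, 0, 0, 0, 0.2, 0]],
  ],
)

```text
time_s: 31.85
ee_pos: [592.3, 276.4, 130.2]
ee_rot: [179.9, 0.3, 5.5]
force: [-0.0, 0.7, 0.2]
gripper_width: 44.9
gripper_force: 0.0
```

>>> send_rows(
  targets=[
    [[0, 0, 0, 0, -0.15, 0.2, 0], [0, 0, 0, 0, -0.2, 0.1, 0], [0, 0, 0, 0, -0.23, 0, 0], [0, 0, 0, 0, -0.23, 0, 0], [0, 0, 0, 0, 0, 0, 0]],
  ],
)

```text
time_s: 32.35
ee_pos: [593.9, 110.4, 193.6]
ee_rot: [179.9, -0.1, 5.2]
force: [0.3, 0.5, 0.3]
gripper_width: 45.4
gripper_force: 0.0
```

```bash
python3 -c "
from h import *
check()
print([r['at'] for r in optics.place_of('top','ball0')])
im,d,P=look('top'); save(cv2.resize(im[140:280,100:250],None,fx=3,fy=3),'t6.png')
m=inb(P,(440,700),(165,410),(122,140)); print(rect(P,m))
c=cam('side');im,d=optics.grab_frame('side');P=cloud(c,d)
m=inb(P,(520,640),(320,380),(125,140));print('side tab',P[m].mean(0),m.sum(),rect(P,m))
m=inb(P,(440,720),(150,420),(33,39))
"
```

```text
basket_tab []
spout []
tray_tab [(0.91, [479.0, -56.0])]
tray [(0.93, [587.0, -67.0]), (0.71, [739.0, -244.0]), (0.64, [156.0, -304.0])]
tab top [566.3 355.2 129.6] 11
wall None
ttab [472.7 -56.8  72.3] 127
tcp [594.  117.  192.3] 45.71623991988413
[]
(array([0., 0.]), array([0., 0.]), 0.0)
side tab [577.46674345 351.24713674 130.69301374] 96 (array([578.2, 352. ]), array([21.2, 37.3]), 82.4)
```

View pics/t6.png

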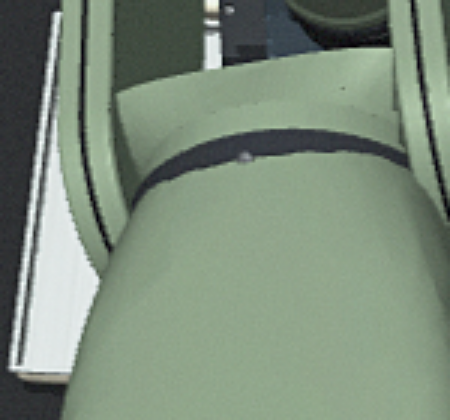

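The arm hides the basket, so I move it aside and look again.

>>> send_rows(
  targets=[
    [[0, 0, 0, 0, -0.23, 0, 0], [0, 0, 0, 0, -0.23, 0, 0], [0, 0, 0, 0, -0.23, 0, 0], [0, 0, 0, 0, -0.1, 0, 0], [0, 0, 0, 0, 0, 0, 0]],
  ],
)

```text
time_s: 33.25
ee_pos: [593.9, -43.9, 191.8]
ee_rot: [180.0, 0.0, 5.4]
force: [0.6, 0.7, -0.5]
gripper_width: 45.2
gripper_force: 0.0
```

```bash
python3 -c "
from h import *
check()
im,d,P=look('top'); save(cv2.resize(im[140:280,100:250],None,fx=3,fy=3),'t7.png')
print([r['at'] for r in optics.place_of('top','ball0')])
m=inb(P,(440,700),(165,410),(122,140)); print(rect(P,m))
m=inb(P,(440,720),(120,440),(43,49)); 
for y in (200,300,380):
  q=P[inb(P,(420,740),(y-15,y+15),(43,49))]; print(y,q[:,0].min(),q[:,0].max())
for x in (470,500,680):
  q=P[inb(P,(x-8,x+8),(120,450),(43,49))]; print(x,q[:,1].min(),q[:,1].max())
print(env.state()['qpos'])
"
```

```text
basket_tab [(0.78, [567.0, 348.0]), (0.49, [550.0, 244.0])]
spout [(0.66, [582.0, 195.0])]
tray_tab [(0.95, [257.0, -259.0]), (0.86, [230.0, 215.0])]
tray [(0.77, [241.0, 329.0]), (0.61, [154.0, -303.0])]
tab top [576.  348.4 129.9] 167
wall (array([582.3, 281.3]), array([ 78.4, 151.6]), 4.7)
ttab None 0
tcp [593.9 -40.4 191.9] 45.49539009160499
[[159.0, 188.2], [185.6, 197.2], [172.2, 197.0], [163.1, 204.5], [177.2, 185.8], [178.0, 206.9], [412.0, 279.6]]
(array([576.5, 349.1]), array([35.7, 15.9]), 4.0)
200 430.4329855749112 690.4650615182112
300 434.48027928888683 739.5390902546756
380 439.97753540140775 700.9078996225089
470 184.70040945776196 425.5842906122886
500 183.00996182936652 424.10249520270287
680 173.76082903350482 414.216861624091
[-5.02416561e+00  2.09460004e+01  8.89139793e+01  7.27970801e-03
  7.01421426e+01  7.93001031e+01]
```

View pics/t7.png

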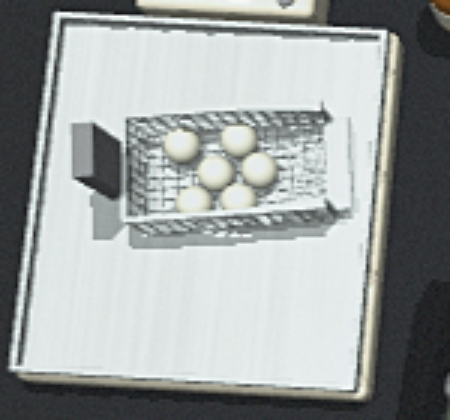

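All six balls are in the basket (135–275, 140–210 in the crop). Next I grip the basket tab.

>>> send_rows(
  targets=[
    [[0, 0, -0.011, -0.0094, 0.218, 0, 0], [0, 0, 0, -0.0094, 0.218, 0, 0], [0, 0, 0, -0.0094, 0.218, 0, 0], [0, 0, 0, -0.0094, 0.218, 0, 0], [0, 0, 0, -0.0094, 0.218, 0, 0], [0, 0, 0, -0.0094, 0.218, 0, 0], [0, 0, 0, -0.0094, 0.218, 0, 0], [0, 0, 0, -0.0094, 0.218, 0, 0], [0, 0, 0, -0.0094, 0.218, 0, 0], [0, 0, 0, 0, 0, 0, 0], [0, 0, 0, 0, 0, 0, 0]],
  ],
)

```text
time_s: 34.7
ee_pos: [576.1, 351.8, 191.5]
ee_rot: [179.9, 0.0, 4.8]
force: [0.3, 0.1, 0.1]
gripper_width: 45.6
gripper_force: 0.0
```

>>> send_rows(
  targets=[
    [[0, 0, 0, 0, 0, -0.15, 0], [0, 0, 0, 0, 0, -0.15, 0], [0, 0, 0, 0, 0, -0.15, 0], [0, 0, 0, 0, 0, -0.05, 0], [0, 0, 0, 0, 0, 0, 0], [0, 0, 0, 0, 0, 0, 1], [0, 0, 0, 0, 0, 0, 1], [0, 0, 0, 0, 0, 0, 1], [0, 0, 0, 0, 0, 0, 1], [0, 0, 0, 0, 0, 0, 1], [0, 0, 0, 0, 0, 0, 1]],
  ],
  grip_force=50,
)

```text
time_s: 35.8
ee_pos: [577.4, 351.5, 93.2]
ee_rot: [-179.9, -0.1, 4.6]
force: [0.9, 3.5, 5.8]
gripper_width: 14.0
gripper_force: 50.0
```

>>> send_rows(
  targets=[
    [[0, 0, 0, 0, 0, 0.04, 1], [0, 0, 0, 0, 0, 0.08, 1], [0, 0, 0, 0, 0, 0.12, 1], [0, 0, 0, 0, 0, 0.12, 1], [0, 0, 0, 0, 0, 0.08, 1], [0, 0, 0, 0, 0, 0.06, 1], [0, 0, 0, 0, -0.02, 0, 1], [0, 0, 0, 0, -0.05, 0, 1], [0, 0, 0, 0, -0.09, 0, 1], [0, 0, 0, 0, -0.12, 0, 1], [0, 0, 0, 0, -0.14, 0, 1], [0, 0, 0, 0, -0.14, 0, 1]],
  ],
)

```text
time_s: 37.0
ee_pos: [575.9, 235.6, 190.6]
ee_rot: [179.9, 0.2, 4.6]
force: [1.4, -1.0, -4.4]
gripper_width: 13.8
gripper_force: 50.0
```

>>> send_rows(
  targets=[
    [[0, 0, 0, 0, -0.14, 0, 1], [0, 0, 0, 0, -0.14, 0, 1], [0, 0, 0, 0, -0.13, 0, 1], [0, 0, 0, 0, -0.11, 0, 1], [0, 0, 0, 0, -0.09, 0, 1], [0, 0, 0, 0, -0.06, 0, 1], [0, 0, 0, 0, -0.04, 0, 1], [0, 0, 0, 0, -0.02, 0, 1], [0, 0, 0, 0, -0.01, 0, 1], [0, 0, 0, 0, 0, 0, 1]],
  ],
)

```text
time_s: 38.0
ee_pos: [576.9, 90.8, 191.9]
ee_rot: [-180.0, 0.0, 4.6]
force: [-0.2, -0.3, -3.9]
gripper_width: 14.2
gripper_force: 50.0
```

```bash
python3 -c "
from h import *
s=env.state();print(s['ee_pos'].round(1),s['ee_rot'],s['qpos'].round(1),s['force'],s['gripper_width'])
print([(r['conf'],r['at']) for r in (optics.grab_frame('side'),optics.place_of('side','ball0'))[1]])
im,d=optics.grab_frame('side');save(im,'s8.png')
im,d,P=look()
m=inb(P,(440,510),(-100,-20),(62,80));print('ttab',P[m].mean(0),m.sum())
m=inb(P,(490,690),(-170,10),(26,40));print(rect(P,m))
"
```

```text
[576.9  90.8 191.9] [-1.79990450e+02  2.33298886e-03  4.60021256e+00] [ 7.8 19.9 90.5  0.  69.6 93.2] [-0.17529255 -0.29745344 -3.85722675] 14.187261805446555
[(0.7, [383.3, 186.7]), (0.65, [375.8, 195.4]), (0.61, [367.4, 182.8]), (0.53, [358.4, 184.6]), (0.47, [360.4, 193.5]), (0.45, [375.0, 174.8])]
ttab [472.69829788 -56.6369792   72.22649922] 128
(array([584.5, -71.1]), array([120.1, 151.5]), 82.7)
```

View pics/s8.png

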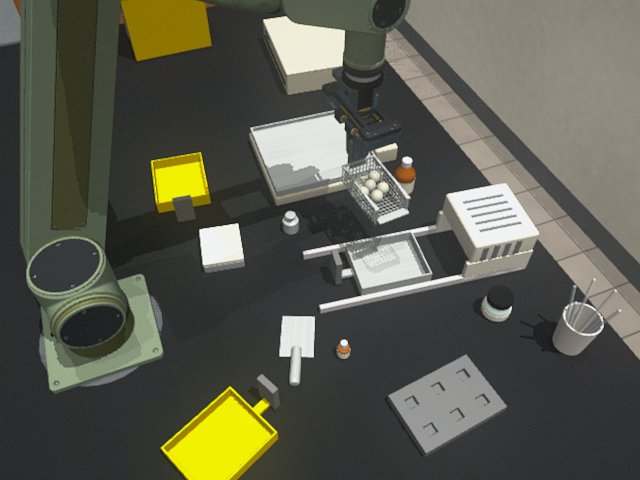

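The side view shows the basket level with all six balls at (360–385, 175–195), and the tray unmoved. I lower it and start to tilt.

>>> send_rows(
  targets=[
    [[0.0443, 0.0036, 0, 0.001, 0, -0.055, 1], [0.0443, 0.0036, 0, 0.001, 0, -0.055, 1], [0.0443, 0.0036, 0, 0.001, 0, -0.055, 1], [0.0443, 0.0036, 0, 0.001, 0, -0.055, 1], [0.0443, 0.0036, 0, 0.001, 0, -0.055, 1], [0, 0, 0, 0, 0, 0, 1], [0, 0, 0, 0, 0, 0, 1]],
  ],
)

```text
time_s: 38.9
ee_pos: [578.1, 90.1, 136.9]
ee_rot: [-160.1, 0.0, 4.6]
force: [0.6, 0.1, -4.1]
gripper_width: 13.7
gripper_force: 50.0
```

```bash
python3 -c "
from h import *
p,R=pose();s=env.state();print(p.round(1),s['ee_rot'],s['qpos'].round(1),s['force'],s['gripper_width'])
c=cam('side');im,d=optics.grab_frame('side');P=cloud(c,d)
print([(r['conf'],r['at'],P[int(r['at'][1]),int(r['at'][0])].round()) for r in optics.place_of('side','spout')])
# spout from kinematics: basket x = ? tool y
bx=-R[:,1] if R[1,1]>0 else R[:,1]; bz=-R[:,2]; print(bx.round(3),(p+155*bx-40*bz).round(1))
"
```

```text
[578.1  90.1 136.9] [-1.60099277e+02  4.24994775e-02  4.56864550e+00] [-3.4 23.8 96.1 21.9 64.8 71.8] [ 0.6079353   0.14568983 -4.05656582] 13.691207692096178
[(0.62, [386.4, 247.2], array([607., -22.,   8.]))]
[ 0.075 -0.937 -0.34 ] [588.6 -41.6  46.6]
```

>>> send_rows(
  targets=[
    [[0.0443, 0.0036, 0, 0.0028, -0.0335, 0.045, 1], [0.0443, 0.0036, 0, 0.0028, -0.036, 0.0425, 1], [0, 0, 0, 0, 0, 0, 1], [0.0443, 0.0036, 0, 0.0028, -0.0395, 0.04, 1], [0, 0, 0, 0, 0, 0, 1], [0.0443, 0.0036, 0, 0.0028, -0.0415, 0.037, 1], [0, 0, 0, 0, 0, 0, 1], [0.0443, 0.0036, 0, 0.0028, -0.0445, 0.034, 1], [0, 0, 0, 0, 0, 0, 1], [0.0443, 0.0036, 0, 0.0028, -0.0465, 0.0305, 1], [0, 0, 0, 0, 0, 0, 1], [0, 0, 0, 0, 0, 0, 1]],
  ],
)

```text
time_s: 40.2
ee_pos: [581.3, 42.9, 182.7]
ee_rot: [-136.1, 0.1, 4.6]
force: [0.2, 0.4, -1.8]
gripper_width: 14.2
gripper_force: 50.0
```

>>> send_rows(
  targets=[
    [[0.0443, 0.0036, 0, 0.0028, -0.0485, 0.0275, 1], [0, 0, 0, 0, 0, 0, 1], [0.0443, 0.0036, 0, 0.0028, -0.0505, 0.0245, 1], [0, 0, 0, 0, 0, 0, 1], [0, 0, 0, 0, 0, 0, 1], [0, 0, 0, 0, 0, 0, 1], [0, 0, 0, 0, 0, 0, 1]],
  ],
)

```text
time_s: 40.9
ee_pos: [582.3, 23.1, 193.6]
ee_rot: [-128.1, 0.0, 4.7]
force: [-0.5, 0.4, -2.2]
gripper_width: 13.7
gripper_force: 50.0
```

```bash
python3 -c "
from h import *
p,R=pose();s=env.state();print(p.round(1),s['ee_rot'],s['qpos'].round(1),s['force'],s['gripper_width'])
im,d=optics.grab_frame('side');save(cv2.resize(im[100:320,260:560],None,fx=2.5,fy=2.5),'s9.png')
print([(r['conf'],r['at']) for r in optics.place_of('side','ball0')])
bx=-R[:,1] if R[1,1]>0 else R[:,1]; bz=-R[:,2]; print((p+155*bx-40*bz).round(1))
"
```

```text
[582.3  23.1 193.6] [-1.28068270e+02  2.07869421e-02  4.65589961e+00] [-22.7  31.6  90.6  44.4  88.7  48.7] [-0.5264166   0.44977625 -2.17339484] 13.718619568814669
[(0.69, [375.4, 271.7]), (0.68, [411.0, 249.0]), (0.61, [398.9, 277.6]), (0.42, [413.3, 270.3]), (0.39, [368.3, 287.2])]
[587.4 -40.7  46.9]
```

View pics/s9.png

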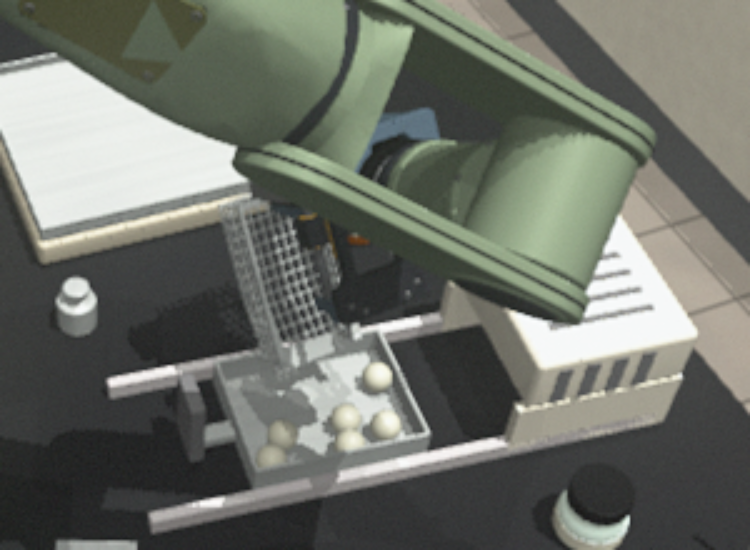

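All six balls are in the tray (272–386, 376–457 in the crop). I lift, level the basket and go back to the scale.

>>> send_rows(
  targets=[
    [[0, 0, 0, 0, 0.01, 0.08, 1], [0, 0, 0, 0, 0.02, 0.07, 1], [-0.0886, -0.0072, 0, -0.003, 0.06, 0, 1], [-0.0886, -0.0072, 0, -0.003, 0.06, 0, 1], [-0.0886, -0.0072, 0, -0.003, 0.06, 0, 1], [-0.0886, -0.0072, 0, -0.003, 0.06, 0, 1], [-0.0886, -0.0072, 0, -0.003, 0.06, 0, 1], [-0.0886, -0.0072, 0, -0.003, 0.06, 0, 1], [-0.0443, -0.0036, 0, -0.003, 0.06, 0, 1], [0, 0, 0, 0, 0, 0, 1], [0, 0, 0, 0, 0, 0, 1]],
  ],
)

```text
time_s: 42.1
ee_pos: [577.7, 113.3, 224.2]
ee_rot: [-179.9, -0.0, 4.6]
force: [0.0, 0.7, -0.9]
gripper_width: 14.1
gripper_force: 50.0
```

```bash
python3 -c "
from h import *
p,R=pose();s=env.state();print(p.round(1),s['ee_rot'],s['qpos'].round(1),s['force'],s['gripper_width'])
im,d,P=look(); im2,d=optics.grab_frame('side')
save(np.hstack([cv2.resize(im[120:280,270:410],None,fx=2.5,fy=2.5),cv2.resize(im2[120:320,270:520],(500,400))]),'t10.png')
m=inb(P,(440,510),(-100,-20),(62,80));print('ttab',P[m].mean(0),m.sum())
"
```

```text
[577.7 113.3 224.2] [-1.79922235e+02 -3.04243972e-02  4.63771511e+00] [ 9.9 19.2 86.8  0.1 73.9 95.3] [ 0.04744288  0.73705673 -0.94892107] 14.075543194447707
ttab [472.71432469 -57.00011269  71.88386235] 128
```

View pics/t10.png

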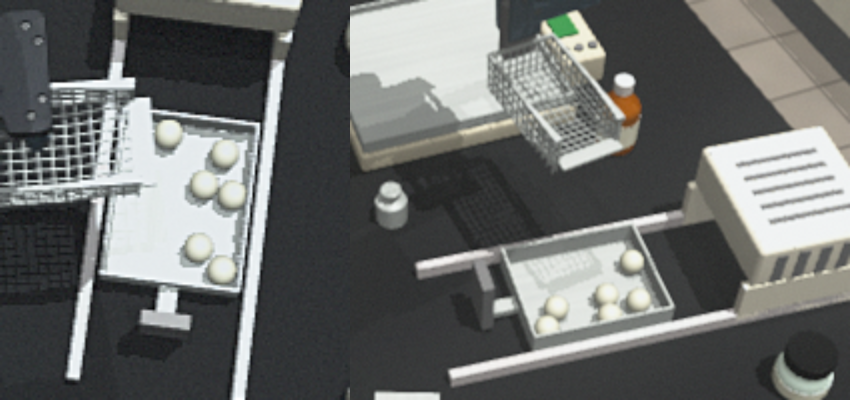

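The basket is empty and the tray holds all six balls. I set the basket back down.

>>> send_rows(
  targets=[
    [[0, 0, 0, 0, 0.177, 0, 1], [0, 0, 0, 0, 0.177, 0, 1], [0, 0, 0, 0, 0.177, 0, 1], [0, 0, 0, 0, 0.177, 0, 1], [0, 0, 0, 0, 0.177, 0, 1], [0, 0, 0, 0, 0.177, 0, 1], [0, 0, 0, 0, 0.177, -0.1, 1], [0, 0, 0, 0, 0, -0.2, 1], [0, 0, 0, 0, 0, -0.2, 1], [0, 0, 0, 0, 0, -0.08, 1], [0, 0, 0, 0, 0, -0.04, 1], [0, 0, 0, 0, 0, 0, 1]],
  ],
)

```text
time_s: 43.4
ee_pos: [578.6, 358.7, 98.3]
ee_rot: [180.0, 0.1, 4.4]
force: [0.5, 0.2, -1.8]
gripper_width: 13.9
gripper_force: 50.0
```

>>> send_rows(
  targets=[
    [[0, 0, 0, 0, 0, -0.01, 1], [0, 0, 0, 0, 0, -0.01, 1], [0, 0, 0, 0, 0, 0, 1]],
  ],
)

```text
time_s: 43.7
ee_pos: [578.7, 360.2, 96.2]
ee_rot: [-180.0, -0.1, 4.6]
force: [-0.1, 0.1, -1.5]
gripper_width: 13.7
gripper_force: 50.0
```

>>> send_rows(
  targets=[
    [[0, 0, 0, 0, 0, -0.01, 1], [0, 0, 0, 0, 0, -0.006, 1], [0, 0, 0, 0, 0, 0, 1], [0, 0, 0, 0, 0, 0, 1]],
  ],
)

```text
time_s: 44.1
ee_pos: [578.4, 360.4, 93.2]
ee_rot: [-180.0, -0.1, 4.6]
force: [-1.6, -1.1, 5.0]
gripper_width: 13.9
gripper_force: 50.0
```

>>> send_rows(
  targets=[
    [[0, 0, 0, 0, 0, 0, 0], [0, 0, 0, 0, 0, 0, 0], [0, 0, 0, 0, 0, 0, 0], [0, 0, 0, 0, 0, 0, 0], [0, 0, 0, 0, 0, 0.1, 0], [0, 0, 0, 0, 0, 0.2, 0], [0, 0, 0, 0, 0, 0.25, 0]],
  ],
  grip_force=20,
)

```text
time_s: 44.8
ee_pos: [577.0, 359.4, 200.6]
ee_rot: [179.8, 0.3, 4.6]
force: [0.9, 0.7, 0.2]
gripper_width: 45.6
gripper_force: 0.0
```

>>> send_rows(
  targets=[
    [[0, 0, -0.065, -0.075, -0.205, 0, 1], [0, 0, -0.065, -0.075, -0.205, 0, 1], [0, 0, 0, -0.075, -0.205, 0, 1], [0, 0, 0, -0.075, -0.205, 0, 1], [0, 0, 0, -0.075, -0.205, 0, 1], [0, 0, 0, -0.075, -0.205, 0, 1], [0, 0, 0, -0.075, -0.205, 0, 1], [0, 0, 0, -0.075, -0.205, 0, 1], [0, 0, 0, -0.075, -0.205, 0, 1], [0, 0, 0, -0.075, -0.205, 0, 1], [0, 0, 0, 0, 0, 0, 1], [0, 0, 0, 0, 0, 0, 1]],
  ],
)

```text
time_s: 46.0
ee_pos: [428.2, -50.4, 202.1]
ee_rot: [-180.0, -0.0, -7.3]
force: [0.6, -0.6, -0.3]
gripper_width: 0.9
gripper_force: 0.0
```

```bash
python3 -c "
from h import *
check(); im,d,P=look()
m=inb(P,(490,690),(-170,10),(26,40));print('rim',rect(P,m))
m=inb(P,(440,700),(165,410),(122,140)); print(rect(P,m))
m=inb(P,(400,510),(-120,0),(62,80)); print(rect(P,m),env.state()['ee_rot'])
save(cv2.resize(im[40:300,90:430],None,fx=2,fy=2),'t11.png')
"
```

```text
basket_tab [(0.9, [571.0, 355.0])]
spout [(0.63, [591.0, 206.0])]
tray_tab [(0.9, [223.0, 214.0]), (0.85, [257.0, -256.0])]
tray [(0.98, [162.0, -308.0]), (0.79, [241.0, 329.0]), (0.65, [585.0, -70.0]), (0.64, [604.0, 219.0])]
tab top [577.4 355.8 129.8] 181
wall (array([583.5, 288.7]), array([ 78.2, 151.5]), 4.6)
ttab None 0
tcp [428.6 -48.8 201.9] 0.006065059683699799
rim (array([633.3, -77.7]), array([119.8,  53.1]), 82.8)
(array([577.8, 356.6]), array([36.8, 15.8]), 5.5)
(array([0., 0.]), array([0., 0.]), 0.0) [-1.79998044e+02  9.65134977e-03 -7.00695006e+00]
```

View pics/t11.png

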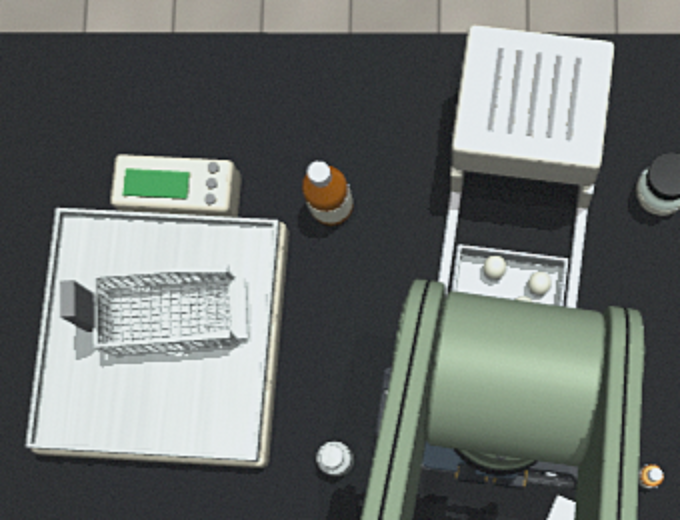

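The basket stands upright and empty on the pan. I go down behind the tray's tab and push along the lane.

>>> send_rows(
  targets=[
    [[0, 0, 0, 0, 0, -0.2, 1], [0, 0, 0, 0, 0, -0.23, 1], [0, 0, 0, 0, 0, -0.23, 1], [0, 0, 0, 0, 0, -0.2, 1], [0, 0, 0, 0, 0, 0, 1], [0, 0, 0, 0.05, -0.006, 0, 1], [0, 0, 0, 0.04, -0.005, 0, 1], [0, 0, 0, 0.03, -0.004, 0, 1], [0, 0, 0, 0.05, -0.006, 0, 1], [0, 0, 0, 0.06, -0.0075, 0, 1], [0, 0, 0, 0.07, -0.0085, 0, 1], [0, 0, 0, 0.08, -0.01, 0, 1]],
  ],
)

```text
time_s: 47.5
ee_pos: [505.2, -59.4, 30.5]
ee_rot: [180.0, -0.0, -7.1]
force: [-2.0, 0.8, 2.1]
gripper_width: 0.5
gripper_force: 1.2
```

```bash
python3 -c "
from h import *
s=env.state();print(s['ee_pos'].round(1),s['ee_rot'].round(1),s['force'].round(1))
im,d,P=look()
m=inb(P,(500,735),(-190,10),(26,40));print('rim',rect(P,m),P[m][:,0].max())
"
```

```text
[505.2 -59.4  30.5] [180.   -0.   -7.1] [-2.   0.8  2.1]
rim (array([689.2, -86.9]), array([150.4,  78.3]), 86.2) 733.2705792588257
```

>>> send_rows(
  targets=[
    [[0, 0, 0, 0.08, -0.01, 0, 1], [0, 0, 0, 0.08, -0.01, 0, 1], [0, 0, 0, 0.08, -0.01, 0, 1], [0, 0, 0, 0.08, -0.01, 0, 1], [0, 0, 0, 0.07, -0.0088, 0, 1], [0, 0, 0, 0.06, -0.0075, 0, 1], [0, 0, 0, 0.05, -0.0062, 0, 1], [0, 0, 0, 0.04, -0.005, 0, 1], [0, 0, 0, 0.03, -0.0037, 0, 1], [0, 0, 0, 0.02, -0.0025, 0, 1], [0, 0, 0, 0, 0, 0, 1]],
  ],
)

```text
time_s: 48.65
ee_pos: [623.0, -74.1, 30.0]
ee_rot: [180.0, -0.1, -7.1]
force: [-0.0, -0.8, -0.5]
gripper_width: 0.8
gripper_force: 0.0
```

>>> send_rows(
  targets=[
    [[0, 0, 0, 0.02, -0.0025, 0, 1], [0, 0, 0, 0.02, -0.0025, 0, 1], [0, 0, 0, 0.01, -0.0012, 0, 1], [0, 0, 0, 0, 0, 0, 1]],
  ],
)

```text
time_s: 49.05
ee_pos: [632.7, -75.3, 29.9]
ee_rot: [180.0, -0.0, -7.1]
force: [-0.3, 0.4, -0.0]
gripper_width: 0.6
gripper_force: 0.2
```

```bash
python3 -c "
from h import *
s=env.state();print(s['ee_pos'].round(1),s['force'].round(1))
c=cam('side');im,d=optics.grab_frame('side');P=cloud(c,d);save(cv2.resize(im[150:350,280:560],None,fx=2.5,fy=2.5),'s12.png')
m=inb(P,(560,720),(-140,-20),(64,80))&(d>0);print('ttab',P[m].mean(0),m.sum())
"
```

```text
[632.7 -75.3  29.9] [-0.3  0.4 -0. ]
ttab [615.99988818 -78.55464318  71.78366646] 30
```

View pics/s12.png

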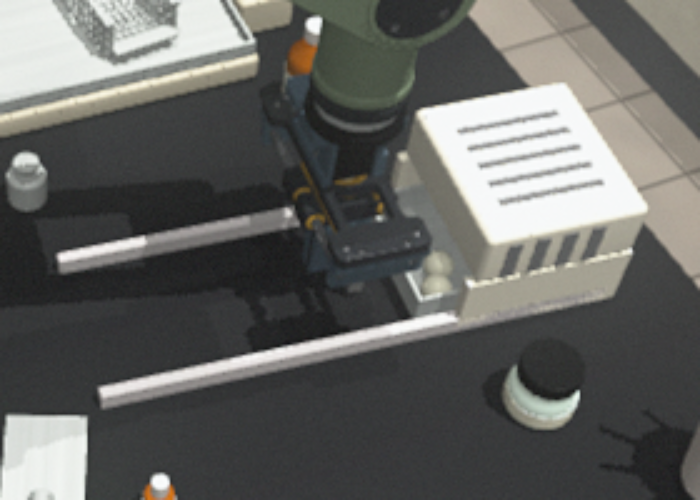

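The tray is nearly in, with balls visible at (435,275). I keep pushing until it meets the stop.

>>> send_rows(
  targets=[
    [[0, 0, 0, 0.01, -0.0012, 0, 1], [0, 0, 0, 0.01, -0.0012, 0, 1], [0, 0, 0, 0.01, -0.0012, 0, 1], [0, 0, 0, 0, 0, 0, 1]],
  ],
)

```text
time_s: 49.5
ee_pos: [638.7, -76.0, 30.0]
ee_rot: [180.0, -0.0, -7.1]
force: [-0.6, -0.2, -0.5]
gripper_width: 0.4
gripper_force: 0.4
```

>>> send_rows(
  targets=[
    [[0, 0, 0, 0.01, -0.0012, 0, 1], [0, 0, 0, 0.01, -0.0012, 0, 1], [0, 0, 0, 0, 0, 0, 1]],
  ],
)

```text
time_s: 49.8
ee_pos: [638.8, -75.9, 30.1]
ee_rot: [-180.0, 0.4, -7.1]
force: [-10.1, 2.2, 6.9]
gripper_width: 0.5
gripper_force: 5.1
```

It met the stop at the predicted position. One small firm push, then retreat and verify.

>>> send_rows(
  targets=[
    [[0, 0, 0, 0.007, -0.0009, 0, 1], [0, 0, 0, 0, 0, 0, 1], [0, 0, 0, 0, 0, 0, 1]],
  ],
)

```text
time_s: 50.1
ee_pos: [638.7, -75.8, 30.1]
ee_rot: [-180.0, 0.6, -7.1]
force: [-13.3, 1.9, 9.6]
gripper_width: 0.5
gripper_force: 6.8
```

>>> send_rows(
  targets=[
    [[0, 0, 0, -0.03, 0.0037, 0, 1], [0, 0, 0, -0.1, 0.0125, 0, 1], [0, 0, 0, -0.2, 0.025, 0, 1], [0, 0, 0, -0.2, 0.025, 0.1, 1], [0, 0, 0, -0.15, 0, 0.2, 1], [0, 0, 0, -0.15, 0, 0.2, 1], [0, 0, 0, -0.15, 0, 0.2, 1], [0, 0, 0, -0.15, 0, 0, 1], [0, 0, 0, 0, 0, 0, 1]],
  ],
)

```text
time_s: 51.0
ee_pos: [415.4, -63.4, 171.4]
ee_rot: [180.0, -0.2, -7.2]
force: [0.8, -0.3, 0.2]
gripper_width: 0.4
gripper_force: 0.0
```

```bash
python3 -c "
from h import *
check(); im,d,P=look()
m=inb(P,(600,720),(-140,-20),(62,80));print('ttab',rect(P,m),P[m].mean(0))
m=inb(P,(600,860),(-200,40),(105,125));print('hood',rect(P,m))
for k in('bottle','jar','weight','vial'): print(k,[(round(r['conf'],2),r['at']) for r in optics.place_of('top',k)][:2])
im2,d=optics.grab_frame('side')
save(np.hstack([cv2.resize(im[40:300,220:480],(400,400)),cv2.resize(im2[150:350,380:560],(360,400))]),'t13.png')
"
```

```text
basket_tab [(0.64, [518.0, -340.0]), (0.59, [569.0, 353.0])]
spout [(0.84, [587.0, 209.0])]
tray_tab [(0.95, [661.0, -83.0]), (0.64, [227.0, 212.0]), (0.63, [258.0, -260.0])]
tray [(0.73, [151.0, -307.0]), (0.71, [769.0, -94.0]), (0.68, [242.0, 332.0])]
tab top [577.2 355.9 129.8] 180
wall (array([583.8, 288.4]), array([ 79.3, 151.5]), 4.5)
ttab [660.4 -80.5  71.3] 142
tcp [418.7 -63.5 169.6] 0.3612228320996366
ttab (array([661.3, -80.4]), array([39.5, 13.2]), 82.0) [660.32727527 -80.19870043  71.85780687]
hood (array([796.2, -98.1]), array([153.3, 140. ]), 83.4)
bottle [(0.79, [256.2, 148.2])]
jar [(0.58, [417.1, 135.6])]
weight [(0.72, [257.7, 270.0]), (0.51, [357.4, 134.1])]
vial [(0.36, [412.1, 278.8])]
```

View pics/t13.png

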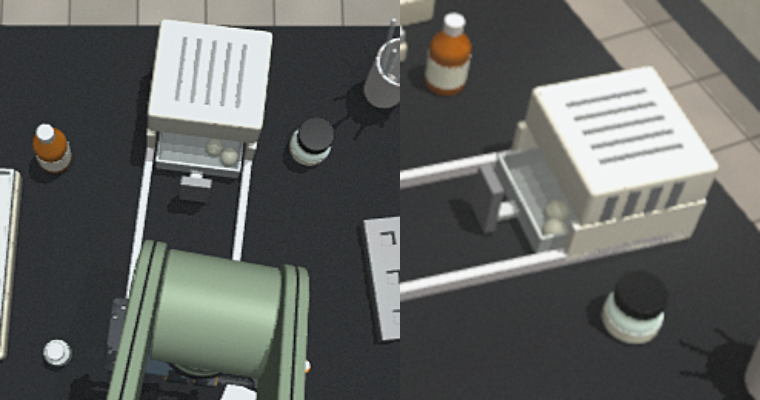

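The tray tab is at (660.5, −80.5), against a predicted home of (660, −81). The other objects are unmoved, the basket is upright, and the arm is clear.

```bash
python3 -c "
from workcell import env
print(env.job_done())"
```

```text
the job is handed in; nothing more can be done
None
```

The job is done and handed in after about 51 s: all six balls went through the basket into the tray, the empty basket stands upright on the scale's pan, and the tray is home against the back stop with the bottle, jar, weight and vial where they stood.

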